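# Press the whistle weight onto the pressure cooker's vent until its clip snaps

## Robot

A 7-joint arm with a two-finger parallel gripper is mounted at the origin on the work surface. World frame = base frame: x ahead of the robot, y to its left, z up, the work surface at z = 0. Lengths are in m, angles in rad, forces in N, time in s.
With the tool pointing down it reaches from about 0.425 to 0.925 m from the base axis. Payload 6.8 kg.
Tool frame: the origin (TCP) lies midway between the tips of the shut fingers; the grasp point (between the pads) lies 19 mm behind it; z points along the fingers, y is the line along which they close (so a half turn about z gives the same grasp; the last joint's range is limited). The gripper opens to 88 mm and grips with 3 to 60 N. Pads are 20 mm wide; open, the fingers measure 115 mm over their backs; the gripper's body (75 mm by 178 mm) begins 61 mm behind the grasp point.
Start: joints at [1.153, 0.477, 0.022, 1.555, -0.011, 1.109, -0.083], TCP at [0.206, -0.643, 0.223] pointing down, gripper open.
Joint ranges: [-2.96, 2.96], [-0.34, 2.1], [-1.41, 1.46], [0.24, 2.44], [-1.37, 4.51], [0.17, 1.92], [-2.96, 2.96]. Speed limits (rad/s): [2.39, 2.39, 3.14, 3.14, 3.14, 3.14, 3.14].

## Interface

Orientations are given as a unit quaternion [x, y, z, w].
In Python, from workcell import ctrl gives the robot as it stands.
- The arm moves only by the shell command python3 -m creep 'ROWS'. ROWS is JSON, a list of rows, each an object with "travel": the shift along the world's x, y, z in mm, a list of three; "turn": the turn about the world's z in degrees; "claw": the finger opening in mm, from 0 to 87.8. In form: [{"travel": [x, y, z], "turn": turn, "claw": claw}, ...]. A call has 1 to 8 rows; each row is the pose to reach, as a shift and turn from the pose commanded when the call began; what a row does not reach only later rows make up. A row lasts 1/8 s, in which the tool goes at most 62.5 mm and 10.7 degrees, less where a joint would pass 70% of its speed; a pose out of reach is approached as far as the arm can. A call with a gripper value outside its range is refused whole. The fingers move at their own pace and stop on an object; the grip force is fixed at half the most. Time passes only in rows, so rows that repeat a pose let the fingers close. It gives the time, the measured TCP pose, the force, the opening and the grip force at its end, in the units of the state.
- ctrl.observe(): the state, without advancing time (a new reading comes with each control period).
- ctrl.snapshot(name): name is "side" or "top" or "wrist"; returns a dict with "pixels" (400x640x3 uint8, red, green, blue), "z_map" (400x640 float32, m along the optical axis (not along the pixel's ray), 0 where there is no reading), "fx", "fy", "cx", "cy" (pixels), "extrinsics" (4x4, takes a point from world to camera coordinates); the wrist camera has in their place "mount" (4x4, takes a point from camera to tool coordinates, whose origin is the TCP and whose axes are the flange's). Camera axes: x right, y up, looking along -z (the intrinsics and any distortion apply to the point x, -y, -z); pixel columns grow to the right and rows downward; lengths in m; the calibration is good to about 2 mm. A picture is of the moment at which its call begins: read the wrist's pose just before it.
- ctrl.finish_job(): hands the job in; it is judged then, once.
Trained networks look in the newest picture that a camera, given by its name, has taken for a name from the list of things; names that differ only in an ending like _2 or _b are one class to them, and where a whole thing is asked for, a point or a joint stands for the part that bears it (a point fixed in the world has none). Each returns a list of dicts, best first, with "p" (0 to 1); they miss things now and then, are a little off and sometimes report something else, mostly with a low value. They report only what shows in the picture. A call takes as long as a camera call.
- ctrl.silhouettes(camera, name): "pixels" (400x640 bool, what is visible of it) and "centre" ([column, row] in pixels, amid what is visible of it).
The state is a dict: "time": time; "joint_pos": joint angles; "joint_vel": joint speeds; "joint_torque": joint torques, N m; "tool_pos": TCP position; "tool_rot": TCP orientation; "force": force on the tool from outside, world axes, zero at the start; "moment": the same for the moment, N m; "finger_gap": finger opening in m; "grip_force": force on a finger pad.
Only numpy, scipy, OpenCV 4.12 (cv2) and the standard library are available. Lean on these libraries where they do the work, as an engineer would, in place of code of your own. Each camera call takes 0.05 s, during which the arm holds its last target. There are 200 camera calls.

## Task

Fit the steel whistle weight on the pressure cooker: lift it from the counter, set it over the vent pipe in the middle of the locked lid, and press it gently straight down until you feel its hidden spring clip snap and it sits fully home and upright. Press no harder than that takes, for the pipe is thin, and leave everything else on the counter where it stands.

Things in the scene. Friction and masses are not known exactly. Their poses are not given: they have to be found in the camera images.
- weight: The whistle weight: a plain steel cylinder 52 mm tall, about 0.15 kg, standing upright. From below: a skirt 31 mm in diameter and 26 mm high, a body 34 mm in diameter from 26 to 46 mm (grip here), a knob. A blind bore 11.6 mm wide and 26 mm deep opens in its underside; a spring clip is hidden in it, 16 mm up. Round: yaw does not matter. Origin: centre of the underside; z up along the bore.
- weight_top (a point): Middle of the flat top of the weight's knob (28 mm in diameter, from 46 to 52 mm above the underside), 52 mm above the weight's origin. The weight may be pressed here or while gripped by its body.
- cooker: The pressure cooker, lid locked: a metal pot 210 mm wide over its rim, rim 150 mm above the counter. It does not move. Origin: centre of its base; z up. Two black handles, one above the other, 28 mm wide, point along its +x to 257 mm from the centre, top at 173 mm; a short helper handle along -x to 135 mm. A safety plug stands on the lid at (-30, 46) mm, top at most 165 mm above the counter.
- vent_tip (a point): Rounded tip (6.4 mm in diameter) of the upright brass vent pipe in the middle of the lid. The pipe is 9.6 mm in diameter, on a nut 26 mm wide whose top is 33 mm below the tip; 7.5 mm below the tip it has a round bead 9.6 mm wide between 6.4 mm necks. The lid slides in its rubber gasket: pressed with 2 to 5 N it sinks, with the pipe, by an amount that differs each time (3 to 12 mm), then bears.
- vent_home (a point): Home for the middle of the weight's underside: on the pipe's axis, 26 mm below the tip (moves with the lid). Set down loosely the weight stays 6 mm above it, its clip on the bead. Once the lid bears, the push rises to 7 to 12 N, then drops as the clip snaps over the bead 2 mm above home and draws the weight onto the pipe's tip. That stop hardly gives: pushing with over 18 N is too hard.
- shaker: Bystander: a steel salt shaker with a domed top, 40 mm in diameter, 72 mm tall. Origin: centre of its underside.
- jar: Bystander: a small glass jar with a steel cap, 48 mm in diameter, 62 mm tall. Origin: centre of its underside.
- mug: Bystander: a white ceramic mug, 80 mm in diameter, 92 mm tall. Origin: centre of its underside.
- scoop: Bystander: a white plastic scoop, its bowl 60 mm wide and 42 mm high, the handle reaching 131 mm from the bowl's centre along its +x. Origin: under the bowl.
- canister: Bystander: a tin canister with its flip-top lid closed, 104 mm in diameter, 139 mm tall. Origin: centre of its underside.
- spoon: Bystander: a wooden spoon 250 mm long lying along its x. Origin: under its middle.
- gasket: Bystander: a spare rubber lid gasket, a flat ring 196 mm in diameter, 9 mm high. Origin: centre of its underside.

How it is judged:
On the way, in this order (a step that is already met when the one before it is completed fails the run):
1. the weight is lowered over the vent pipe, the pipe in its bore (horizontal distance between weight and vent_home below 0.004 m and z of weight in the frame of vent_home below 0.01 m), for 0.05 s.
2. the clip has snapped and the weight sits home (horizontal distance between weight and vent_home below 0.003 m and z of weight in the frame of vent_home below 0.0015 m), for 0.2 s.
At the end, for the whole second after the job is handed in: The whistle weight sits on the vent pipe, snapped home: its underside within 1.5 mm above the home height and 3 mm of the pipe's axis, upright within 0.1 rad, at rest and let go; every other thing on the counter is within 25 mm of where it stood (all of step 2 and z of weight in the frame of vent_home above -0.003 m and angle between weight's own z axis and vertical below 0.1 rad and linear speed of weight below 0.02 m/s); the robot touches nothing.
It fails at once if the weight bears on the tip of the vent pipe with more than 26 N (the clip's own pull of about 8 N included) (contact force between weight and lid_c3 above 26 N).
It fails at once if the robot leans on the cooker with more than 15 N (contact force between the arm and cooker above 15 N).
It fails at once if a bystander is moved more than 25 mm (distance of any of shaker, jar, mug, scoop, canister, spoon, gasket from where it was at the start of the episode above 0.025 m).
It also fails if it takes over 54 s, if anything falls off the work surface, if the arm or the gripper's body presses on something with over 40 N, if the wrist force passes 120 N, or if a joint passes its speed limit or range.

## Working session

There is one attempt and no reset: what is moved stays moved. The work goes in short steps, Python scripts to look and compute and a shell command to move; the robot and the scene stay as the last step left them, time stands still between calls to the robot, and variables do not carry over. Pictures are saved under pics/ and viewed, at most 10 in all, crops included, and the job is handed in when it is done.

```bash
mkdir -p pics
cat > h.py <<'E'
import numpy as np, cv2
from workcell import ctrl
from scipy.spatial.transform import Rotation as R
def snap(cam):
    s=ctrl.observe(); d=ctrl.snapshot(cam)
    if cam=="wrist":
        T=np.eye(4);T[:3,:3]=R.from_quat(s["tool_rot"]).as_matrix();T[:3,3]=s["tool_pos"]
        d["c2w"]=T@np.array(d["mount"])
    else: d["c2w"]=np.linalg.inv(np.array(d["extrinsics"]))
    return d
def save(d,name): cv2.imwrite("pics/"+name,d["pixels"][:,:,::-1])
def ray(d,u,v):
    r=np.array([(u-d["cx"])/d["fx"],-(v-d["cy"])/d["fy"],-1.])
    return d["c2w"][:3,3],d["c2w"][:3,:3]@r
def cloud(d,mask=None):
    z=d["z_map"]; m=z>0
    if mask is not None: m&=mask
    v,u=np.nonzero(m); zz=z[m]
    p=np.stack([(u-d["cx"])/d["fx"]*zz,-(v-d["cy"])/d["fy"]*zz,-zz],1)
    return p@d["c2w"][:3,:3].T+d["c2w"][:3,3]
def proj(d,P):
    q=np.linalg.inv(d["c2w"])@np.append(P,1); return d["cx"]-d["fx"]*q[0]/q[2], d["cy"]+d["fy"]*q[1]/q[2]
E
python3 - <<'E'
from h import *
np.set_printoptions(precision=4,suppress=True)
s=ctrl.observe(); print(s["tool_pos"],s["tool_rot"],s["force"],s["time"])
for c in ["top","side","wrist"]:
    d=snap(c); save(d,c+"0.png"); print(c,[k for k in d], d["c2w"][:3,3],d["fx"],d.get("distortion"))
    for n in ["weight","weight_top","cooker","vent_tip","shaker","jar","mug","scoop","canister","spoon","gasket"]:
        for r in ctrl.silhouettes(c,n)[:2]:
            m=np.array(r["pixels"]); P=cloud(d,m)
            print(n,round(r["p"],2),np.array(r["centre"]),m.sum(), np.median(P,0) if len(P) else None, np.percentile(P[:,2],98) if len(P) else None)
E
```

```text
[ 0.2056 -0.6423  0.2217] [ 0.988   0.1543 -0.0002 -0.0008] [ 0.1755 -0.227   0.4242] 0.0
top ['pixels', 'z_map', 'fx', 'fy', 'cx', 'cy', 'extrinsics', 'c2w'] [0.4531 0.0618 1.6634] 486.0304549145912 None
weight 0.51 [420.4 209.8] 71 [ 0.4901 -0.2831  0.0502] 0.05760498141272265
weight 0.4 [462.7 159.6] 1212 [ 0.6504 -0.4131  0.135 ] 0.1437474096158955
weight_top 0.43 [413.8 207.6] 81 [ 0.4901 -0.2813  0.0494] 0.05753904340298976
cooker 0.72 [300.1 174. ] 4140 [0.6101 0.1114 0.1494] 0.17482849901855718
vent_tip 0.61 [299.5 168.6] 2672 [0.6169 0.1155 0.1491] 0.16331648913763822
shaker 0.72 [386.7 172.1] 150 [ 0.6128 -0.1705  0.0652] 0.07448981442428221
jar 0.68 [379.2 214.6] 167 [ 0.4755 -0.1422  0.0608] 0.06870368707569163
mug 0.98 [238.  240.7] 634 [0.4098 0.3297 0.013 ] 0.09578074960143108
scoop 0.91 [414.4 139.2] 328 [ 0.7207 -0.2842  0.0179] 0.051714801373353894
spoon 0.58 [236.5 240.4] 567 [0.4097 0.3315 0.0125] 0.09605724982424844
gasket 0.72 [153.4 193.5] 286 [0.5715 0.5702 0.0084] 0.01620634727207257
side ['pixels', 'z_map', 'fx', 'fy', 'cx', 'cy', 'extrinsics', 'c2w'] [ 1.22
[... 662 characters left out ...]
6.7 337.5] 2514 [ 0.6768 -0.4459  0.1265] 0.14136474696430198
mug 0.91 [329.2 173.9] 426 [0.4138 0.3042 0.0706] 0.09327368294071235
scoop 0.85 [303.  319.7] 533 [ 0.714  -0.2753  0.0296] 0.05270766767970976
canister 0.96 [248.9 338. ] 2494 [ 0.6775 -0.4462  0.1264] 0.14136624563161257
canister 0.24 [345.1 212.9] 4557 [0.6341 0.0821 0.1429] 0.17314302487772953
spoon 0.76 [184.2 326.6] 555 [ 0.4544 -0.4549  0.0129] 0.021721697787157164
gasket 0.78 [399.1 164.8] 366 [0.5856 0.5403 0.0067] 0.01296399928666407
gasket 0.34 [302.9 322.3] 546 [ 0.7137 -0.2762  0.0303] 0.05276460954357929
wrist ['pixels', 'z_map', 'fx', 'fy', 'cx', 'cy', 'mount', 'c2w'] [ 0.2817 -0.6199  0.3853] 353.121863418047 None
```

View pics/side0.png

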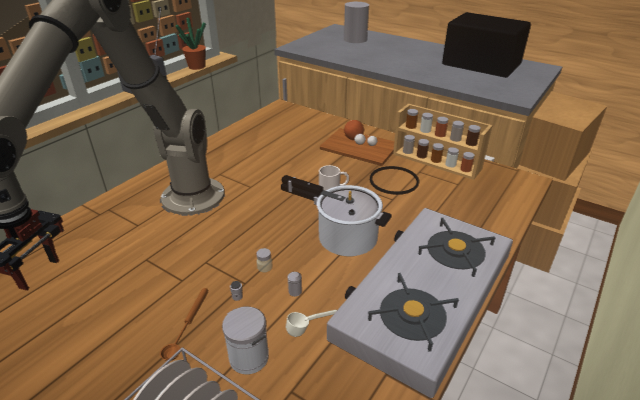

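View pics/top0.png

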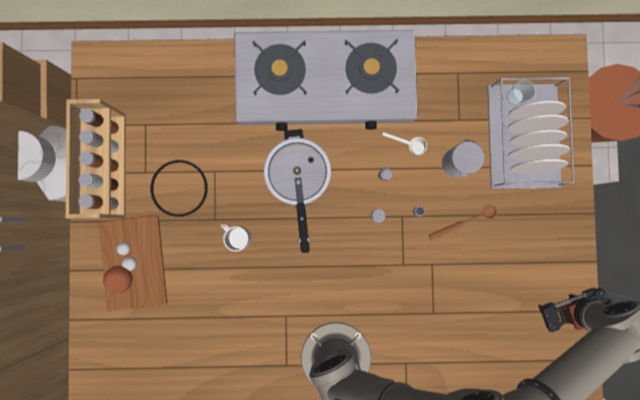

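The side view shows the weight at (235,290), the cooker at (347,203) with its handle toward the robot, the jar at (264,260) and the shaker at (294,283). The top view agrees (weight ~(419,211), vent ~(297,170)). Next I move the wrist camera over the weight.

```bash
python3 -m creep '[{"travel":[30,48,5],"turn":0,"claw":80},{"travel":[60,96,10],"turn":0,"claw":80},{"travel":[90,144,15],"turn":0,"claw":80},{"travel":[120,192,20],"turn":0,"claw":80},{"travel":[150,240,20],"turn":0,"claw":80},{"travel":[180,288,20],"turn":0,"claw":80},{"travel":[205,330,20],"turn":0,"claw":80},{"travel":[205,330,20],"turn":0,"claw":80}]'
cat > look.py <<'E'
from h import *
import sys
np.set_printoptions(precision=4,suppress=True)
d=snap("wrist"); save(d,sys.argv[1]); s=ctrl.observe(); print(s["time"],s["tool_pos"],s["force"],d["c2w"])
for n in sys.argv[2:]:
    for r in ctrl.silhouettes("wrist",n)[:2]:
        m=np.array(r["pixels"]); P=cloud(d,m)
        if len(P)==0: print(n,r["p"],r["centre"]);continue
        zt=np.percentile(P[:,2],95); T=P[abs(P[:,2]-zt)<.004]
        print(n,round(r["p"],2),np.array(r["centre"]),m.sum(),"med",np.median(P,0),"top",zt,"topmid",(T.min(0)+T.max(0))/2,T.max(0)-T.min(0))
E
python3 look.py w1.png weight weight_top jar shaker
```

```text
time: 2.8
tool_pos: [0.4133, -0.3091, 0.243]
tool_rot: [0.987, 0.158, 0.001, -0.0]
force: [-0.1, -0.6, -0.4]
finger_gap: 0.08
grip_force: 0.0
2.85 [ 0.4117 -0.3116  0.2429] [-0.6373 -0.6198 -0.0726] [[ 0.3095  0.911   0.2724  0.4888]
 [-0.9509  0.2964  0.0893 -0.2856]
 [ 0.0006 -0.2867  0.958   0.4058]
 [ 0.      0.      0.      1.    ]]
weight 0.63 [326.8  94.5] 932 med [ 0.4881 -0.2888  0.0521] top 0.053664848190775404 topmid [ 0.4878 -0.289   0.0524] [0.0273 0.0275 0.0047]
weight_top 0.85 [327.8  93.1] 969 med [ 0.4879 -0.289   0.052 ] top 0.053643799377542545 topmid [ 0.4878 -0.289   0.0524] [0.0273 0.0275 0.0047]
jar 0.75 [186.9  58.1] 2787 med [ 0.4763 -0.1571  0.0618] top 0.06349010557338483 topmid [ 0.4749 -0.1496  0.0621] [0.0425 0.0424 0.0052]
```

Two views agree on the weight: top at (0.488, -0.289), z 0.052, with the knob 27–28 mm across. Moving above it for a second wrist look.

```bash
python3 -m creep '[{"travel":[38,11,-35],"turn":0,"claw":80},{"travel":[75,22,-70],"turn":0,"claw":80},{"travel":[75,22,-90],"turn":0,"claw":80},{"travel":[75,22,-90],"turn":0,"claw":80},{"travel":[75,22,-90],"turn":0,"claw":80}]'
python3 look.py w2.png weight weight_top; python3 -c "
from workcell import ctrl
for i in range(3): print(ctrl.observe()['tool_pos'])"
```

```text
time: 3.68
tool_pos: [0.4855, -0.2923, 0.1535]
tool_rot: [0.988, 0.153, 0.0, 0.0]
force: [0.2, 0.0, 0.5]
finger_gap: 0.0803
grip_force: 0.0
3.725 [ 0.4858 -0.2922  0.1538] [0.256  0.0815 1.0192] [[ 0.3004  0.9136  0.274   0.5613]
 [-0.9538  0.2871  0.0882 -0.2693]
 [ 0.0019 -0.2878  0.9577  0.3161]
 [ 0.      0.      0.      1.    ]]
weight 0.7 [321.7 190.3] 1569 med [ 0.492  -0.2879  0.0518] top 0.053389699383826025 topmid [ 0.4879 -0.2887  0.0521] [0.0276 0.0274 0.0045]
weight_top 0.57 [317.6 188. ] 1583 med [ 0.4919 -0.2876  0.0518] top 0.05338856105048577 topmid [ 0.4879 -0.2887  0.0521] [0.0276 0.0274 0.0045]
[ 0.48594255 -0.29180293  0.15391834]
[ 0.48594255 -0.29180293  0.15391834]
[ 0.48594255 -0.29180293  0.15391834]
```

View pics/w2.png

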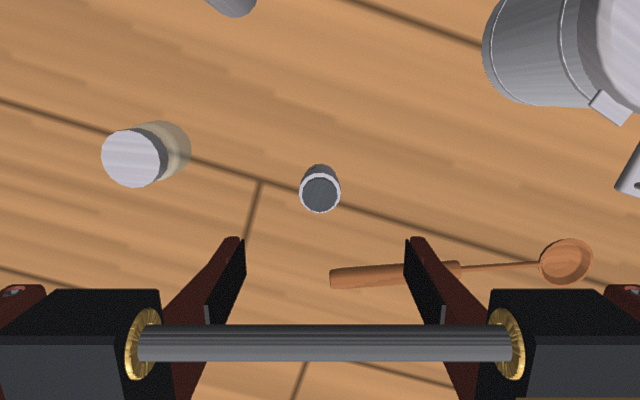

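The view is clean: weight at (320,193), between the fingers' closing line, and the spoon and jar clear. Descending with the grasp point 36 mm above the counter (TCP z 0.017).

```bash
python3 -m creep '[{"travel":[2,3,-40],"turn":0,"claw":60},{"travel":[2,3,-80],"turn":0,"claw":60},{"travel":[2,3,-110],"turn":0,"claw":60},{"travel":[2,3,-128],"turn":0,"claw":60},{"travel":[2,3,-136],"turn":0,"claw":60},{"travel":[2,3,-136],"turn":0,"claw":60},{"travel":[2,3,-136],"turn":0,"claw":60}]'; python3 -m creep '[{"travel":[0,0,0],"turn":0,"claw":20},{"travel":[0,0,0],"turn":0,"claw":20},{"travel":[0,0,0],"turn":0,"claw":20},{"travel":[0,0,0],"turn":0,"claw":20},{"travel":[0,0,0],"turn":0,"claw":20}]'
```

```text
time: 4.7
tool_pos: [0.4886, -0.2883, 0.0177]
tool_rot: [0.988, 0.154, 0.001, 0.001]
force: [-0.3, -0.1, 0.4]
finger_gap: 0.0604
grip_force: 0.0
time: 5.32
tool_pos: [0.4879, -0.2879, 0.0168]
tool_rot: [0.988, 0.154, 0.0, 0.0]
force: [-0.7, 0.9, 2.6]
finger_gap: 0.0329
grip_force: 30.0
```

```bash
python3 -m creep '[{"travel":[0,0,40],"turn":0,"claw":20},{"travel":[0,0,100],"turn":0,"claw":20},{"travel":[0,0,160],"turn":0,"claw":20},{"travel":[0,0,220],"turn":0,"claw":20},{"travel":[5,40,245],"turn":0,"claw":20},{"travel":[12,90,245],"turn":0,"claw":20},{"travel":[19,140,245],"turn":0,"claw":20},{"travel":[26,190,245],"turn":0,"claw":20}]'; python3 -m creep '[{"travel":[7,50,0],"turn":0,"claw":20},{"travel":[14,100,0],"turn":0,"claw":20},{"travel":[20,150,0],"turn":0,"claw":20},{"travel":[25,185,0],"turn":0,"claw":20},{"travel":[25,185,0],"turn":0,"claw":20},{"travel":[25,185,0],"turn":0,"claw":20},{"travel":[25,185,0],"turn":0,"claw":20}]'
python3 look.py w3.png vent_tip cooker weight
```

```text
time: 6.32
tool_pos: [0.5134, -0.0964, 0.2614]
tool_rot: [0.988, 0.154, -0.0, 0.0]
force: [0.8, -1.1, -1.7]
finger_gap: 0.0325
grip_force: 30.0
time: 7.2
tool_pos: [0.5387, 0.0854, 0.2614]
tool_rot: [0.988, 0.153, -0.0, 0.0]
force: [-0.9, 0.4, -1.7]
finger_gap: 0.0326
grip_force: 30.0
7.25 [0.5388 0.0855 0.2615] [ 0.6145 -0.4595 -1.2396] [[ 0.3001  0.9134  0.275   0.6147]
 [-0.9539  0.2869  0.0881  0.1084]
 [ 0.0016 -0.2888  0.9574  0.424 ]
 [ 0.      0.      0.      1.    ]]
vent_tip 0.66 [316.4  86.6] 41820 med [0.6141 0.1112 0.1519] top 0.16026254864638312 topmid [0.5879 0.1059 0.1603] [0.1451 0.0891 0.008 ]
vent_tip 0.42 [24.5 44.5] 1316 med [0.5646 0.4332 0.0085] top 0.010311450100822498 topmid [0.5606 0.4415 0.0089] [0.0998 0.0321 0.0053]
cooker 0.89 [316.4  97.4] 53272 med [0.6095 0.1095 0.1508] top 0.16058877994189286 topmid [0.5853 0.105  0.1606] [0.1502 0.0873 0.008 ]
weight 0.91 [325.4 276.7] 6300 med [0.5461 0.0861 0.2955] top 0.2977738507135019 topmid [0.5387 0.0842 0.2966] [0.028  0.0278 0.0056]
```

View pics/w3.png

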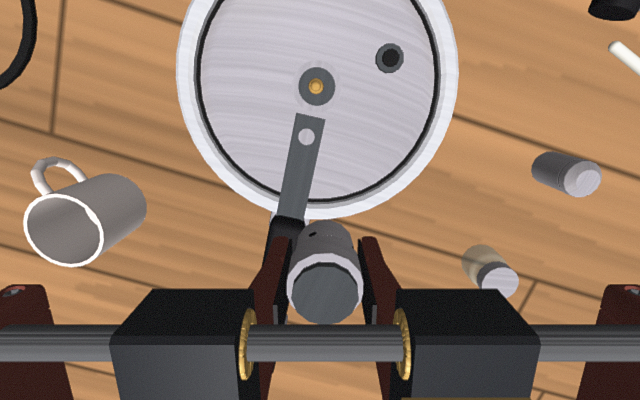

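The vent pipe shows as a brass dot at (316,87) on its dark nut, the plug is at (389,58), and the weight hangs straight in the fingers. Measuring the tip here and from a second place.

```bash
cat > tip.py <<'E'
from h import *
import sys
np.set_printoptions(precision=4,suppress=True)
d=snap(sys.argv[1]); save(d,sys.argv[2])
g=list(map(float,sys.argv[3:6])); u,v=proj(d,g); print("guess px",u,v)
p=d["pixels"].astype(int); vv,uu=np.mgrid[:400,:640]
near=np.hypot(uu-u,vv-v)<float(sys.argv[6])
m=near&(p[...,0]-p[...,2]>50)
print("brass px",m.sum(),uu[m].mean(),vv[m].mean())
P=cloud(d,m); print("z quantiles",np.percentile(P[:,2],[1,25,50,75,90,99]))
T=P[P[:,2]>np.percentile(P[:,2],98)-.003]; print("tip",len(T),T.mean(0),(T.min(0)+T.max(0))/2,T.max(0)-T.min(0))
r=cloud(d,near); print("nearby z",np.percentile(r[:,2],[5,50,95,99.5]))
np.save("pics/ray_"+sys.argv[2]+".npy",np.array(ray(d,uu[m].mean(),vv[m].mean())))
c=p[max(0,int(v)-30):int(v)+30,int(u)-40:int(u)+40].astype(np.uint8)
cv2.imwrite("pics/c_"+sys.argv[2],cv2.resize(c[:,:,::-1],None,fx=8,fy=8,interpolation=0))
E
python3 tip.py wrist w4.png 0.615 0.112 0.18 25
python3 tip.py side s4.png 0.615 0.112 0.18 10
python3 tip.py top t4.png 0.615 0.112 0.18 10
python3 -m creep '[{"travel":[-10,-30,0],"turn":0,"claw":20},{"travel":[-20,-60,0],"turn":0,"claw":20},{"travel":[-20,-60,0],"turn":0,"claw":20},{"travel":[-20,-60,0],"turn":0,"claw":20}]'
python3 tip.py wrist w5.png 0.615 0.112 0.18 25
```

```text
guess px 320.1110691326366 90.68533468134041
brass px 187 317.0802139037433 86.49732620320856
z quantiles [0.164  0.192  0.1935 0.1959 0.1968 0.1977]
tip 79 [0.617  0.1145 0.1961] [0.617  0.1146 0.1963] [0.006  0.006  0.0036]
nearby z [0.1558 0.1635 0.1932 0.1972]
guess px 348.10875791840755 195.02950603431577
brass px 18 349.5 195.0
z quantiles [0.1512 0.1701 0.1802 0.1873 0.1925 0.1977]
tip 2 [0.6216 0.1114 0.1963] [0.6216 0.1114 0.1963] [0.0002 0.0007 0.0043]
nearby z [0.1426 0.1543 0.1751 0.1942]
guess px 298.0003965592728 170.34664712290586
brass px 0 nan nan
time: 8.05
tool_pos: [0.519, 0.0279, 0.2619]
tool_rot: [0.988, 0.154, 0.0, -0.0]
force: [0.6, 0.7, -0.8]
finger_gap: 0.0327
grip_force: 30.0
guess px 241.64363991880737 30.329544556627184
brass px 371 238.4932614555256 25.797843665768195
z quantiles [0.1645 0.1806 0.1914 0.1947 0.1965 0.1979]
tip 90 [0.617  0.1141 0.1964] [0.617  0.1142 0.1968] [0.006  0.0058 0.004 ]
nearby z [0.156  0.1639 0.1941 0.1976]tip.py:9: RuntimeWarning: Mean of empty slice.
  print("brass px",m.sum(),uu[m].mean(),vv[m].mean())
  ret = ret.dtype.type(ret / rcount)
Traceback (most recent call last):
  File "tip.py", line 10, in <module>
    P=cloud(d,m); print("z quantiles",np.percentile(P[:,2],[1,25,50,75,90,99]))
                                      ~~~~~~~~~~~~~^^^^^^^^^^^^^^^^^^^^^^^^^^^
IndexError: index -1 is out of bounds for axis 0 with size 0
```

Both wrist views give the tip at (0.617, 0.114, 0.198), and the nut top at 0.164 is 33 mm below it, as specified. The weight's axis sits about 1 mm to -y of the TCP, so the TCP target is (0.617, 0.1153).

```bash
python3 -m creep '[{"travel":[33,30,0],"turn":0,"claw":20},{"travel":[66,60,0],"turn":0,"claw":20},{"travel":[98,87.5,0],"turn":0,"claw":20},{"travel":[98,87.5,-15],"turn":0,"claw":20},{"travel":[98,87.5,-30],"turn":0,"claw":20},{"travel":[98,87.5,-30],"turn":0,"claw":20},{"travel":[98,87.5,-30],"turn":0,"claw":20}]'
python3 look.py w6.png weight
python3 - <<'E'
from h import *
d=snap("side"); c=d["pixels"][150:230,290:400]; cv2.imwrite("pics/s6.png",cv2.resize(c[:,:,::-1],None,fx=7,fy=7,interpolation=cv2.INTER_CUBIC))
print(proj(d,[.617,.1143,.198]))
E
```

```text
time: 8.98
tool_pos: [0.6166, 0.1139, 0.232]
tool_rot: [0.988, 0.154, 0.0, 0.0]
force: [0.0, -0.5, -0.7]
finger_gap: 0.0324
grip_force: 30.0
9.025 [0.6168 0.1141 0.2323] [-0.376   0.4847 -1.283 ] [[ 0.3015  0.9132  0.2742  0.6925]
 [-0.9535  0.2883  0.088   0.1368]
 [ 0.0013 -0.288   0.9576  0.3946]
 [ 0.      0.      0.      1.    ]]
weight 0.79 [323.6 273.2] 6230 med [0.6241 0.1147 0.2662] top 0.26832113694621984 topmid [0.6169 0.1126 0.2669] [0.0275 0.0278 0.005 ]
(np.float64(349.24908605477884), np.float64(190.15459150037177))
```

View pics/s6.png

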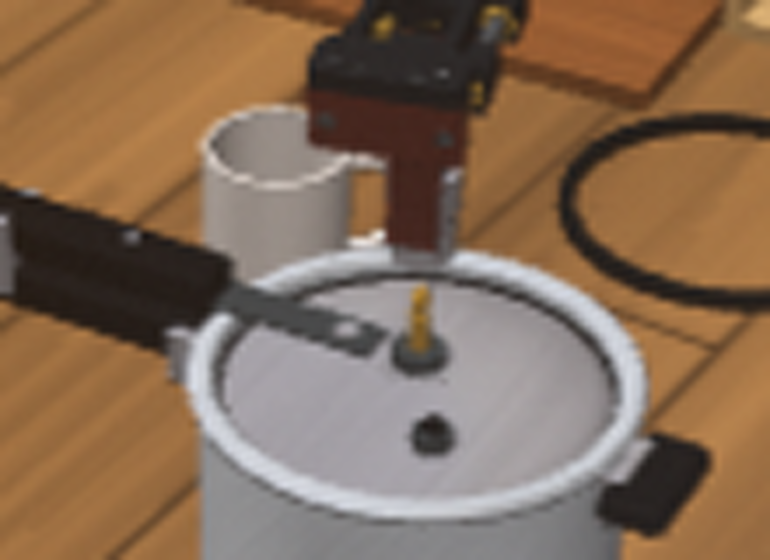

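The side crop shows the pipe (crop 420,315) directly under the gripper, 17 mm below the weight. I'll shift 1.5 mm in y and lower until the tip is in the bore, watching the force.

```bash
python3 -m creep '[{"travel":[0,1.5,0],"turn":0,"claw":20},{"travel":[0,1.5,-8],"turn":0,"claw":20},{"travel":[0,1.5,-15],"turn":0,"claw":20},{"travel":[0,1.5,-18],"turn":0,"claw":20},{"travel":[0,1.5,-20],"turn":0,"claw":20},{"travel":[0,1.5,-22],"turn":0,"claw":20},{"travel":[0,1.5,-22],"turn":0,"claw":20},{"travel":[0,1.5,-22],"turn":0,"claw":20}]'
python3 -c "
from workcell import ctrl
print(ctrl.observe()['force'],ctrl.observe()['moment'])"
```

```text
time: 10.12
tool_pos: [0.6169, 0.1161, 0.2098]
tool_rot: [0.988, 0.154, 0.0, 0.0]
force: [-0.5, -0.1, -1.3]
finger_gap: 0.0327
grip_force: 30.0
[-0.53036886 -0.13429498 -1.29993262] [ 0.00596535 -0.04794174 -0.02775128]
```

No contact with the underside at 0.193, below the tip, so the pipe is entering the bore. Continuing toward the clip.

```bash
python3 -m creep '[{"travel":[0,0,-3],"turn":0,"claw":20},{"travel":[0,0,-6],"turn":0,"claw":20},{"travel":[0,0,-8],"turn":0,"claw":20},{"travel":[0,0,-10],"turn":0,"claw":20},{"travel":[0,0,-10],"turn":0,"claw":20}]'; python3 -m creep '[{"travel":[0,0,-2],"turn":0,"claw":20},{"travel":[0,0,-4],"turn":0,"claw":20},{"travel":[0,0,-4],"turn":0,"claw":20},{"travel":[0,0,-4],"turn":0,"claw":20}]'; python3 -m creep '[{"travel":[0,0,-1],"turn":0,"claw":20},{"travel":[0,0,-2],"turn":0,"claw":20},{"travel":[0,0,-2],"turn":0,"claw":20}]'
```

```text
time: 10.75
tool_pos: [0.6167, 0.1161, 0.1994]
tool_rot: [0.988, 0.154, -0.0, 0.0]
force: [0.2, 0.5, -1.3]
finger_gap: 0.0327
grip_force: 30.0
time: 11.25
tool_pos: [0.6168, 0.1161, 0.1957]
tool_rot: [0.988, 0.154, 0.0, 0.0]
force: [0.1, 0.2, -0.5]
finger_gap: 0.0329
grip_force: 30.0
time: 11.62
tool_pos: [0.617, 0.1161, 0.1937]
tool_rot: [0.988, 0.154, 0.0, 0.0]
force: [0.7, -0.3, -0.8]
finger_gap: 0.0325
grip_force: 30.0
```

```bash
for i in 1; do python3 -m creep '[{"travel":[0,0,-1],"turn":0,"claw":20},{"travel":[0,0,-1],"turn":0,"claw":20}]'; python3 -m creep '[{"travel":[0,0,-1],"turn":0,"claw":20},{"travel":[0,0,-1],"turn":0,"claw":20}]'; python3 -m creep '[{"travel":[0,0,-1],"turn":0,"claw":20},{"travel":[0,0,-1],"turn":0,"claw":20}]'; done | egrep 'time|tool_pos|force: \['
```

```text
time: 11.88
tool_pos: [0.6171, 0.1161, 0.193]
force: [-0.6, -0.6, 1.5]
time: 12.12
tool_pos: [0.6171, 0.1161, 0.1919]
force: [1.1, -1.0, 2.4]
time: 12.38
tool_pos: [0.617, 0.1161, 0.1907]
force: [0.5, 0.1, 2.6]
```

Contact made: the lid is sinking at about 4 N.

```bash
(python3 -m creep '[{"travel":[0,0,-1],"turn":0,"claw":20},{"travel":[0,0,-1],"turn":0,"claw":20}]'; python3 -m creep '[{"travel":[0,0,-1],"turn":0,"claw":20},{"travel":[0,0,-1],"turn":0,"claw":20}]') | egrep 'time|tool_pos|force: \['
```

```text
time: 12.62
tool_pos: [0.617, 0.1161, 0.1896]
force: [0.8, -0.1, 2.9]
time: 12.88
tool_pos: [0.617, 0.1161, 0.1886]
force: [1.4, -0.4, 2.4]
```

```bash
(python3 -m creep '[{"travel":[0,0,-1],"turn":0,"claw":20},{"travel":[0,0,-1],"turn":0,"claw":20}]'; python3 -m creep '[{"travel":[0,0,-1],"turn":0,"claw":20},{"travel":[0,0,-1],"turn":0,"claw":20}]') | egrep 'time|tool_pos|force: \['
```

```text
time: 13.12
tool_pos: [0.6169, 0.1161, 0.1876]
force: [1.4, -0.2, 3.0]
time: 13.38
tool_pos: [0.6169, 0.1161, 0.1866]
force: [1.6, 0.3, 2.8]
```

```bash
(python3 -m creep '[{"travel":[0,0,-1],"turn":0,"claw":20},{"travel":[0,0,-1],"turn":0,"claw":20}]'; python3 -m creep '[{"travel":[0,0,-1],"turn":0,"claw":20},{"travel":[0,0,-1],"turn":0,"claw":20}]') | egrep 'time|tool_pos|force: \['
```

```text
time: 13.62
tool_pos: [0.6169, 0.1161, 0.1856]
force: [2.1, -0.6, 2.0]
time: 13.88
tool_pos: [0.6169, 0.1161, 0.1846]
force: [2.3, -0.9, 2.6]
```

```bash
(python3 -m creep '[{"travel":[0.4,0,-1],"turn":0,"claw":20},{"travel":[0.4,0,-1],"turn":0,"claw":20}]'; python3 -m creep '[{"travel":[0,0,-1],"turn":0,"claw":20},{"travel":[0,0,-1],"turn":0,"claw":20}]') | egrep 'time|tool_pos|force: \['
```

```text
time: 14.12
tool_pos: [0.6171, 0.1162, 0.184]
force: [0.3, -0.8, 5.0]
time: 14.38
tool_pos: [0.6172, 0.1163, 0.1834]
force: [-0.4, -0.5, 7.6]
```

The lid bears and the force is rising. Using smaller steps now.

```bash
(python3 -m creep '[{"travel":[0,0,-0.5],"turn":0,"claw":20},{"travel":[0,0,-0.5],"turn":0,"claw":20}]'; python3 -m creep '[{"travel":[0,0,-0.5],"turn":0,"claw":20},{"travel":[0,0,-0.5],"turn":0,"claw":20}]') | egrep 'time|tool_pos|force: \['
```

```text
time: 14.62
tool_pos: [0.6173, 0.1163, 0.1832]
force: [-0.8, -0.3, 9.9]
time: 14.88
tool_pos: [0.6173, 0.1163, 0.1826]
force: [-0.3, -1.6, 8.0]
```

```bash
(python3 -m creep '[{"travel":[0,0,-0.5],"turn":0,"claw":20},{"travel":[0,0,-0.5],"turn":0,"claw":20}]'; python3 -m creep '[{"travel":[0,0,-0.5],"turn":0,"claw":20},{"travel":[0,0,-0.5],"turn":0,"claw":20}]') | egrep 'time|tool_pos|force: \['
```

```text
time: 15.12
tool_pos: [0.6172, 0.1162, 0.1817]
force: [1.7, -0.4, 4.2]
time: 15.38
tool_pos: [0.6167, 0.1161, 0.18]
force: [2.6, 0.3, -1.1]
```

The force has dropped, so the clip is snapping. The geometry puts home about 1.5 mm lower, so I'll follow down gently.

```bash
(python3 -m creep '[{"travel":[0,0,-0.5],"turn":0,"claw":20},{"travel":[0,0,-0.5],"turn":0,"claw":20}]'; python3 -m creep '[{"travel":[0,0,-0.5],"turn":0,"claw":20},{"travel":[0,0,-0.5],"turn":0,"claw":20}]') | egrep 'time|tool_pos|force: \['
```

```text
time: 15.62
tool_pos: [0.6166, 0.116, 0.1791]
force: [2.3, -0.4, -5.2]
time: 15.88
tool_pos: [0.6166, 0.116, 0.1792]
force: [1.3, -0.3, -4.1]
```

```bash
(python3 -m creep '[{"travel":[0,0,-0.5],"turn":0,"claw":20},{"travel":[0,0,-0.5],"turn":0,"claw":20}]'; python3 -m creep '[{"travel":[0,0,-0.5],"turn":0,"claw":20},{"travel":[0,0,-0.5],"turn":0,"claw":20},{"travel":[0,0,-0.5],"turn":0,"claw":20}]') | egrep 'time|tool_pos|force: \['
```

```text
time: 16.12
tool_pos: [0.6168, 0.1161, 0.1792]
force: [-0.5, -0.8, -2.6]
time: 16.5
tool_pos: [0.6169, 0.1161, 0.179]
force: [-4.3, -1.3, 2.3]
```

The TCP holds at 0.179 while the force climbs: the weight is on the tip stop. Releasing and withdrawing straight up.

```bash
python3 -m creep '[{"travel":[0,0,0],"turn":0,"claw":48},{"travel":[0,0,0],"turn":0,"claw":48},{"travel":[0,0,0],"turn":0,"claw":48},{"travel":[0,0,15],"turn":0,"claw":48},{"travel":[0,0,40],"turn":0,"claw":48},{"travel":[0,0,80],"turn":0,"claw":48},{"travel":[0,0,110],"turn":0,"claw":48},{"travel":[0,0,110],"turn":0,"claw":48}]'; python3 -m creep '[{"travel":[-20,-7,0],"turn":0,"claw":48},{"travel":[-40,-13,0],"turn":0,"claw":48},{"travel":[-60,-20,0],"turn":0,"claw":48},{"travel":[-60,-20,0],"turn":0,"claw":48},{"travel":[-60,-20,0],"turn":0,"claw":48}]'; python3 look.py w7.png weight weight_top
python3 - <<'E'
from h import *
d=snap("wrist"); P=cloud(d); r=np.hypot(P[:,0]-.617,P[:,1]-.1143)
print("lid z",np.median(P[(r>.03)&(r<.045)][:,2])); T=P[(r<.02)&(P[:,2]>.19)]; print(len(T),np.percentile(T[:,2],[5,50,95]))
A=np.c_[T[:,:2]-T[:,:2].mean(0),np.ones(len(T))]
k=abs(T[:,2]-np.median(T[:,2]))<.002; print("tilt",np.linalg.lstsq(A[k],T[k,2],rcond=None)[0])
E
```

```text
time: 17.5
tool_pos: [0.6188, 0.1169, 0.2925]
tool_rot: [0.988, 0.154, 0.003, -0.0]
force: [0.1, -0.2, -0.5]
finger_gap: 0.0484
grip_force: 0.0
time: 18.12
tool_pos: [0.5576, 0.0962, 0.2884]
tool_rot: [0.988, 0.154, -0.0, -0.0]
force: [-0.4, -0.1, -0.1]
finger_gap: 0.0483
grip_force: 0.0
18.175 [0.5578 0.0964 0.2884] [-0.1853  0.0292 -0.391 ] [[ 0.3023  0.9128  0.2744  0.6335]
 [-0.9532  0.2893  0.0879  0.1192]
 [ 0.0008 -0.2881  0.9576  0.451 ]
 [ 0.      0.      0.      1.    ]]
weight 0.58 [321.8 118.9] 1971 med [0.6173 0.1148 0.2143] top 0.2156980193811972 topmid [0.6165 0.1144 0.2148] [0.0272 0.0274 0.0047]
weight_top 0.66 [322.4 116.4] 1960 med [0.6172 0.1147 0.2143] top 0.21570289362054648 topmid [0.6165 0.1144 0.2148] [0.0272 0.0274 0.0047]
weight_top 0.49 [303.5 104.2] 49379 med [0.618  0.11   0.1449] top 0.17177974276495542 topmid [0.4433 0.0998 0.1717] [0.1483 0.0386 0.0079]
lid z 0.3850125197910704
1978 [0.20796344 0.21433058 0.21565354]
tilt [ 0.0058054  -0.0035731   0.21467997]
```

View pics/w7.png

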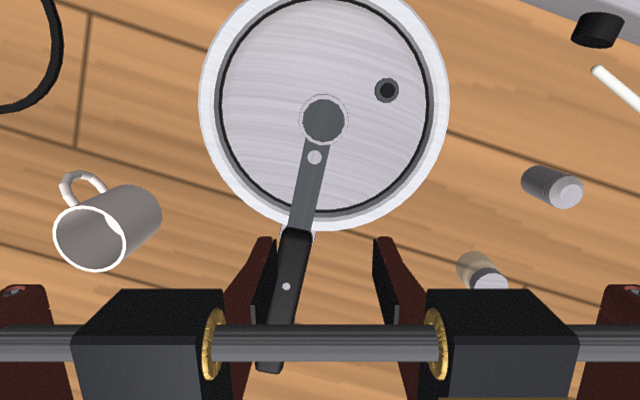

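The weight sits centred on the lid at (322,119), upright and level to 0.006 rad, with its top at (0.6165, 0.1144). As a check on seating, I compare its height with the lid's.

Run:
```python
from h import *
d=snap("wrist"); P=cloud(d); P=P[P[:,2]<.2]; c=P[:,:2]-[.6167,.1143]; r=np.hypot(*c.T)
ang=np.arctan2(c[:,1],c[:,0]); k=abs(ang)<1.2   # far from handle
for a in [17,19,22,26,30,40,50]:
    q=P[k&(abs(r*1e3-a)<1)]; print(a,len(q),np.percentile(q[:,2],[5,50,95]))
```

```text
17 56 [0.1480176  0.1490881  0.19149745]
19 125 [0.14735791 0.14845247 0.14987679]
22 163 [0.14734241 0.14855435 0.14956453]
26 182 [0.1469372  0.14815004 0.14916167]
30 214 [0.14642657 0.14763095 0.14865867]
40 305 [0.14534888 0.1464903  0.14778529]
50 393 [0.14431854 0.14565446 0.15258063]
```

The lid sank about 8 mm (0.157 to 0.149), which puts home at about 0.163. The underside measures 0.1625, where a loose weight would stand near 0.169, so it is snapped home.

```bash
python3 -c "
from workcell import ctrl
print(ctrl.finish_job())"
```

```text
the job is handed in; nothing more can be done
None
```

The whistle weight is on the vent pipe: I felt the clip snap at about 10 N, it measures home and upright, and the job is handed in (no verdict was returned).

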